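Pack a gift-box tower into a delivery carrier

ROBOT

A 7-joint arm with a two-finger parallel gripper is mounted at the origin on a cart in front of the work surface, level with it; the furniture and walls round the work are solid. World frame = base frame: x ahead of the robot, y to its left, z up, the work surface at z = 0. Lengths are in m, angles in rad, forces in N, time in s.
With the tool pointing down it reaches from about 0.4 to 0.75 m from the base axis. Payload 19.5 kg.
Tool frame: the origin (TCP) lies midway between the tips of the shut fingers; the grasp point (between the pads) lies 19 mm behind it (r.pinch_z is the distance from the TCP to the grasp point, in m); z points along the fingers, y is the line along which they close (so a half turn about z gives the same grasp; the last joint's range is limited). The gripper opens to 85 mm and grips with 20 to 120 N. Pads are 22 mm wide; open, the fingers measure 114 mm over their backs; the gripper's body (76 mm by 85 mm) begins 54 mm behind the grasp point. The pads swing forward as they close: fully open they stand 13 mm farther back than shut.
Start: joints at [1.276, 0.707, -0.028, 1.485, 0.022, 0.951, -0.075], TCP at [0.144, -0.557, 0.231] pointing down, gripper open.
Joint ranges: [-2.71, 2.71], [-0.32, 2.16], [-1.57, 1.52], [0, 2.45], [-1.46, 4.6], [0, 2.02], [-2.83, 2.83]. Speed limits (rad/s): [1.89, 1.89, 2.57, 2.57, 3.01, 3.01, 3.01].

INTERFACE

Orientations are given as a unit quaternion [x, y, z, w].
In Python, from workcell import r, claw, planner, grab_frame, camera_model, workorder, nets, monitor gives the robot as it stands. Calls block until the motion is done:
- r.movep(position, orientation): joint-space move of the TCP to a pose.
- r.line_to(position, rot=None, feed=0.15, until_force=None): straight line of the TCP; rot=None keeps the orientation; feed is the mean speed in m/s. With until_force (N) it stops when the force on the tool has changed by that much, and returns True; else False.
- r.move_joints(angles): joint-space move.
- claw.gripper_to(opening, effort=None): opening from 0.0 (shut) to 1.0 (fully open); effort is the grip in N (None keeps the last); returns when the fingers have stopped.
- r.hold(seconds).
- planner.inverse_kinematics(position, orientation): joint angles nearest the present ones, or None.
- grab_frame(name): name is "side" or "top"; returns (picture, depth): 480x640x3 uint8, red, green, blue; 480x640 float32, m along the optical axis (not along the pixel's ray), 0 where there is no reading.
- camera_model(name): a dict with "K" (3x3 intrinsics, pixels), "xyz" and "rotation" of the camera in the world. Camera axes: x right, y down, z forward; pixel columns grow to the right and rows downward; lengths in m; the calibration is good to about 2 mm. A picture is of the moment at which its call begins. camera_model takes no time and is no camera call.
A pose or a line that the arm cannot do raises r.Unreachable and nothing moves.
- workorder.finish_job(): hands the job in; it is judged then, once.
Trained networks look in the newest picture that a camera, given by its name, has taken for a name from the list of things; names that differ only in an ending like _2 or _b are one class to them, and where a whole thing is asked for, a point or a joint stands for the part that bears it (a point fixed in the world has none). Each returns a list of dicts, best first, with "score" (0 to 1); they miss things now and then, are a little off and sometimes report something else, mostly with a low value. They report only what shows in the picture. A call takes as long as a camera call.
- nets.look_for(camera, query): "rect" ([left, top, right, bottom] in pixels, round what is visible of it).
- nets.trace(camera, query): "mask" (480x640 bool, what is visible of it) and "rect" ([left, top, right, bottom] in pixels, round what is visible of it).
- nets.landmark_of(camera, query): "xy" ([column, row] in pixels: a listed point, or the origin of a listed thing).
Readings, each from a call of its own:
- monitor.read_time(): time.
- monitor.read_joint_pos(): joint angles.
- monitor.read_qvel(): joint speeds.
- monitor.read_tau(): joint torques, N m.
- monitor.read_eef_pos(): TCP position.
- monitor.read_ee_rot(): TCP orientation.
- monitor.read_ft_force(): force on the tool from outside, world axes, zero at the start.
- monitor.read_moment(): the same for the moment, N m.
- monitor.read_grip_width(): opening from 0.0 (shut) to 1.0 (fully open).
- monitor.read_gripper_force(): force on a finger pad.
Only numpy, scipy, OpenCV 4.12 (cv2) and the standard library are available. Lean on these libraries where they do the work, as an engineer would, in place of code of your own. Each camera call takes 0.05 s, during which the arm holds its last target. There are 200 camera calls.

TASK

Pack the three card gift boxes as a tower in the low wooden carrier. First put the large box flat on the carrier floor, lengthwise and against one end; then fill the gap left at the other end with the wooden block, standing flat on the floor, so that nothing can slide; then set the medium box squarely in the middle of the large one, and last the small box squarely in the middle of the medium one. Never tip a box or the block over, and leave the ramekin and the sugar shaker where they are.

Things in the scene. Friction and masses are not known exactly. Their poses are not given: they have to be found in the camera images.
- carrier_floor (a point): Low light-wood carrier, fixed. Point: centre of its inner floor, 8 mm above the worktop; x along its length, z up. Inside 166 (x) x 84 mm (y). Two alike end boards, 12 mm thick, rise 38 mm above the inner floor; side rails only 6 mm, 6 mm thick. Large box and block leave 16 mm play in x: the box centre must lie 12 to 28 mm from the middle (24 = 4 mm off the end board), or the block will not go in.
- large_box_center (a point): Rigid lidded gift box of plain brown card with a white paper band across its middle; 110 long (its x axis) x 66 wide (its y axis) x 56 mm high, the largest of three alike boxes, 250 g. This point is its centre, half-way up; z is up. It can be gripped from above across its 66 mm width. Starts upright on the worktop.
- medium_box_center (a point): Rigid lidded gift box of plain brown card with a white paper band across its middle; 88 long (its x axis) x 56 wide (its y axis) x 48 mm high, the middle one of three alike boxes, 180 g. This point is its centre, half-way up; z is up. It can be gripped from above across its 56 mm width. Starts upright on the worktop.
- small_box_center (a point): Rigid lidded gift box of plain brown card with a white paper band across its middle; 66 long (its x axis) x 46 wide (its y axis) x 44 mm high, the smallest of three alike boxes, 120 g. This point is its centre, half-way up; z is up. It can be gripped from above across its 46 mm width. Starts upright on the worktop.
- block_center (a point): Plain dark-brown wooden block, no band; 40 mm thick (its x) x 60 wide (its y) x 56 mm high, 100 g, upright on the worktop. Point: its centre, half-way up; z up. In the carrier its 40 mm thickness lies along the carrier's length: grip it from above across the 60 mm width, as the gap has no room for fingers at the other two faces; once the tower stands there is little room above.
- ramekin_center (a point): White ceramic ramekin, 82 mm across, 48 mm high, loose, behind the carrier; this point is its centre, half-way up. Not to be disturbed.
- shaker_center (a point): White sugar shaker, 67 mm across, 114 mm high, loose, behind the carrier; this point is its centre, half-way up. Not to be disturbed.
- screen_end (a point): Fixed upright glass screen of the display counter, 0.55 m tall, to the left: it stands across the worktop in the plane x = this point's x and runs from this point away to the left (+y). This point is the foot of its near, right-hand end. Only an obstacle for the arm: the work lies in front of it and to its right.

How it is judged:
On the way, in this order (a step that is already met when the one before it is completed fails the run):
1. the large box stands flat on the carrier floor, released (z of large_box_center in the frame of carrier_floor between 0.024 and 0.032 m and y of large_box_center in the frame of carrier_floor between -0.013 and 0.013 m and x of large_box_center in the frame of carrier_floor between -0.032 and 0.032 m and angle between large_box_center's own z axis and vertical below 0.08 rad and contact force between large_box and the fingers below 0.1 N), for 0.2 s.
2. then the block stands flat on the carrier floor beside the large box, released (all of step 1 and z of block_center in the frame of carrier_floor between 0.024 and 0.032 m and y of block_center in the frame of carrier_floor between -0.016 and 0.016 m and x of block_center in the frame of carrier_floor between -0.067 and 0.067 m and angle between block_center's own z axis and vertical below 0.08 rad and contact force between block and the fingers below 0.1 N), for 0.2 s.
3. then the medium box rests on the large box, centred and square, released (all of step 2 and z of medium_box_center in the frame of large_box_center between 0.048 and 0.056 m and horizontal distance between medium_box_center and large_box_center below 0.015 m and angle between the x axis of medium_box_center and the x axis of large_box_center, either way round below 0.2 rad and angle between medium_box_center's own z axis and vertical below 0.08 rad and contact force between medium_box and the fingers below 0.1 N), for 0.2 s.
4. then the small box rests on the medium box, centred and square, released (all of step 3 and z of small_box_center in the frame of medium_box_center between 0.042 and 0.05 m and horizontal distance between small_box_center and medium_box_center below 0.015 m and angle between the x axis of small_box_center and the x axis of medium_box_center, either way round below 0.2 rad and angle between small_box_center's own z axis and vertical below 0.08 rad and contact force between small_box and the fingers below 0.1 N), for 0.2 s.
At the end, for the whole second after the job is handed in: The large box and the block both stand flat on the carrier floor between the end boards and rails (heights within 4 mm); the medium box lies on the large one and the small one on the medium one, each centred within 15 mm, lengthwise within 0.2 rad and flat; all upright, released and at rest (all of step 4 and linear speed of each of large_box, block, medium_box, small_box below 0.01 m/s); the robot touches nothing.
It fails at once if a box or the block is tipped over (more than 0.7 rad) (angle between any of large_box_center, medium_box_center, small_box_center, block_center's own z axis and vertical above 0.7 rad).
It fails at once if the ramekin or the sugar shaker is displaced by more than 30 mm (distance of any of ramekin_center, shaker_center from where it was at the start of the episode above 0.03 m).
It also fails if it takes over 112 s, if anything falls off the work surface, if the arm or the gripper's body presses on something with over 40 N, if the wrist force passes 120 N, or if a joint passes its speed limit or range.

## Working session

There is one attempt and no reset: what is moved stays moved. The work goes in short steps, each a Python script; the robot and the scene stay as the last script left them, time stands still between calls to the robot, and variables do not carry over. Pictures are saved under pics/ and viewed, at most 14 in all, crops included, and the job is handed in when it is done.

```bash
mkdir -p pics; ls; python3 - <<'E'
from workcell import *
import cv2, numpy as np
ims=[]
for c in ("side","top"):
    p,d=grab_frame(c); cv2.imwrite(f"pics/{c}0.png",p[...,::-1]); np.save(f"{c}_d.npy",d)
    m=camera_model(c); print(c,np.array(m["K"]).round(1).tolist(),np.round(m["xyz"],3),np.round(m["rotation"],3).tolist())
    for q in ["carrier_floor","large_box_center","medium_box_center","small_box_center","block_center","ramekin_center","shaker_center","screen_end"]:
        print(q,[(np.round(x["xy"]).tolist(),round(x["score"],2)) for x in nets.landmark_of(c,q)[:3]])
print(monitor.read_time(),monitor.read_ee_rot(),r.pinch_z)
E
```

```text
pics
side [[492.4, 0.0, 320.6], [0.0, 492.4, 236.4], [0.0, 0.0, 1.0]] [0.41  0.848 0.714] [-0.083, 0.885, -0.457, 0.032]
carrier_floor [([358.0, 196.0], 0.56)]
large_box_center [([372.0, 299.0], 0.55)]
medium_box_center [([287.0, 166.0], 0.59)]
small_box_center [([382.0, 268.0], 0.79)]
block_center [([375.0, 344.0], 0.6), ([382.0, 267.0], 0.21)]
ramekin_center [([282.0, 200.0], 0.57)]
shaker_center [([290.0, 168.0], 0.63)]
screen_end [([373.0, 300.0], 0.32)]
top [[612.2, 0.0, 317.2], [0.0, 612.2, 238.9], [0.0, 0.0, 1.0]] [ 0.42  -0.037  1.289] [-0.699, 0.713, -0.035, 0.035]
carrier_floor [([462.0, 265.0], 0.86), ([166.0, 280.0], 0.15)]
large_box_center [([252.0, 302.0], 0.98)]
medium_box_center [([365.0, 296.0], 0.56)]
small_box_center [([311.0, 298.0], 0.93)]
block_center [([195.0, 309.0], 0.62)]
ramekin_center [([417.0, 170.0], 0.94)]
shaker_center [([480.0, 156.0], 0.95)]
screen_end []
0.9 [ 9.92022418e-01  1.26061564e-01 -5.37397682e-06 -6.05090748e-05] 0.0187
```

View pics/top0.png

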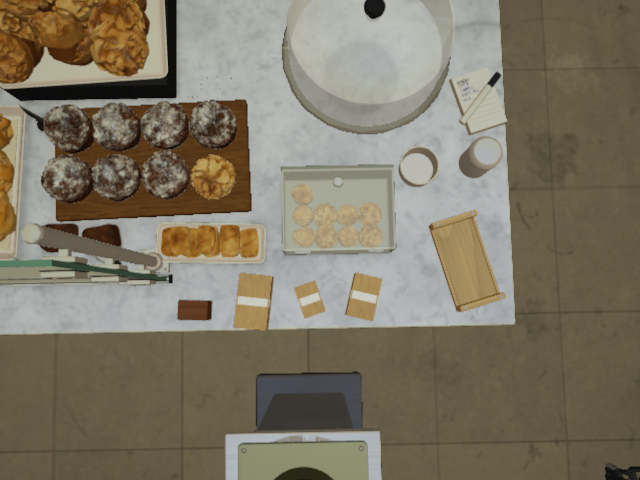

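View pics/side0.png

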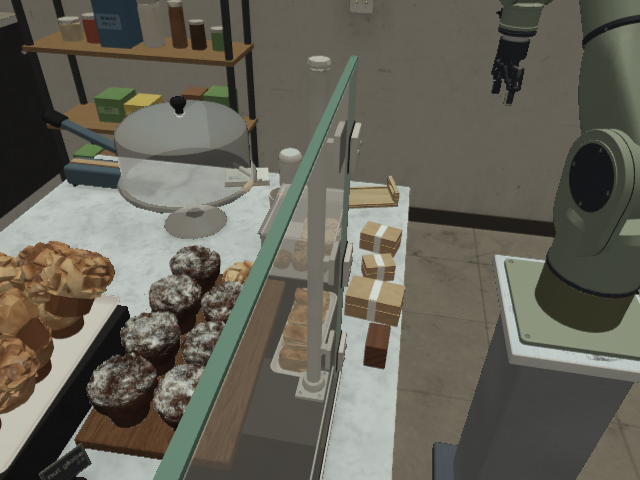

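The top picture shows the block (195,309), large box (253,302), small box (310,299) and medium box (364,297) near the counter edge. The carrier is at (465,260), rotated. The ramekin is at (418,167), the shaker at (485,153), a glass case at (338,210), and the screen ends at about (172,278). The side picture agrees with this. Next I'll measure from the depth top faces.

```bash
cat > h.py <<'E'
from workcell import *
import cv2, numpy as np
from scipy.spatial.transform import Rotation as R
def cloud(c,d):
    m=camera_model(c);K=np.array(m["K"]);v,u=np.indices(d.shape)
    P=np.stack([(u-K[0,2])/K[0,0]*d,(v-K[1,2])/K[1,1]*d,d],-1)
    q=np.array(m["rotation"]); Rm=R.from_quat(q).as_matrix() if q.size==4 else q
    return P@Rm.T+np.array(m["xyz"])
def rect(P,mask,z0,z1):
    "top-face centre, long side, short side, long-axis yaw from points in a height band"
    p=P[mask&(P[...,2]>z0)&(P[...,2]<z1)]
    (c,(w,h),a)=cv2.minAreaRect((p[:,:2]*1000).astype(np.float32))
    if w<h: w,h,a=h,w,a+90
    return np.round(np.array(c)/1000,4),round(w),round(h),round((np.radians(a)+np.pi/2)%np.pi-np.pi/2,3),len(p),p[:,2].mean().round(4)
def down(yaw):   # tool pointing down, closing line (tool y) at world angle yaw
    y=np.array([np.cos(yaw),np.sin(yaw),0]);z=np.array([0,0,-1.]);x=np.cross(y,z)
    return R.from_matrix(np.stack([x,y,z],1)).as_quat()
E
python3 - <<'E'
from h import *
d=np.load("top_d.npy");P=cloud("top",d);np.save("P.npy",P)
grab_frame("top")
H=dict(large_box=.056,medium_box=.048,small_box=.044,block=.056,ramekin=.048,shaker=.114)
for k,h in H.items():
    for t in nets.trace("top",k+"_center")[:2]:
        try: print(k,round(t["score"],2),t["rect"],rect(P,t["mask"],h-.01,h+.01))
        except Exception as e: print(k,t["score"],t["rect"],"fail")
v,u=np.indices(d.shape)
box=(u>420)&(u<510)&(v>205)&(v<315)
for b in [(.04,.052),(.004,.02)]: print("carrier",rect(P,box,*b))
for n,(a,b,c,e) in dict(case=(280,400,160,255),table=(270,300,265,270),screen=(140,180,255,290),post=(20,170,220,275)).items():
    p=P[c:e,a:b].reshape(-1,3); print(n,np.percentile(p,[1,50,99],axis=0).round(3).tolist())
for b in [(.04,.052)]:
  m=(P[...,2]>b[0])&(P[...,2]<b[1])&box
  n,l,s,_=cv2.connectedComponentsWithStats(m.astype(np.uint8))
  for i in range(1,n):
    if s[i,4]>20: print(s[i],rect(P,l==i,*b))
E
```

```text
large_box 0.82 [232.5, 272.4, 272.7, 332.7] (array([0.4204, 0.0933]), 110, 67, np.float64(-0.117), 1796, np.float64(0.056))
medium_box 0.86 [345.9, 278.0, 379.5, 319.6] (array([ 0.4257, -0.1303]), 88, 55, np.float64(-0.238), 1164, np.float64(0.0481))
small_box 0.69 [296.1, 278.6, 326.6, 318.1] (array([ 0.4224, -0.0212]), 66, 46, np.float64(0.32), 739, np.float64(0.044))
block 0.97 [178.9, 297.9, 211.9, 324.5] (array([0.4053, 0.2136]), 60, 38, np.float64(1.55), 602, np.float64(0.0559))
ramekin 0.91 [399.5, 145.5, 437.4, 189.2] (array([ 0.6934, -0.2525]), 81, 80, np.float64(0.142), 250, np.float64(0.0457))
shaker 0.57 [458.5, 136.8, 504.5, 177.3] (array([ 0.7041, -0.3751]), 60, 59, np.float64(-1.315), 704, np.float64(0.1108))
carrier (array([ 0.4948, -0.3459]), 190, 96, np.float64(0.283), 554, np.float64(0.0457))
carrier (array([ 0.4975, -0.349 ]), 230, 186, np.float64(-0.037), 3922, np.float64(0.0088))
case [[0.513, -0.213, -0.004], [0.598, -0.083, 0.115], [0.716, 0.037, 0.127]]
table [[0.485, 0.0, -0.005], [0.49, 0.031, -0.0], [0.495, 0.062, 0.007]]
screen [[0.448, 0.252, -0.005], [0.482, 0.282, 0.014], [0.519, 0.33, 0.187]]
post [[0.461, 0.269, -0.005], [0.512, 0.303, 0.05], [0.598, 0.586, 0.563]]
[432 209  46  19 269] (array([ 0.5803, -0.3213]), 96, 12, np.float64(-1.29), 269, np.float64(0.0459))
[460 292  46  20 285] (array([ 0.4095, -0.3707]), 96, 12, np.float64(-1.29), 285, np.float64(0.0455))
```

All the sizes match the spec. The carrier centre is (0.4949,-0.346) with yaw 0.283. I'll pick and place the large box toward the far end.

```bash
cat >> h.py <<'E'
C=np.array([.4949,-.3460]); CY=.283; AX=np.array([np.cos(CY),np.sin(CY)])
ZS=.21  # travel height
def pick(c,yaw,tz,eff=40):
    q=down(yaw-np.pi/2); claw.gripper_to(1.0)
    r.movep([*c,ZS-.06],q); r.line_to([*c,tz],feed=.12)
    claw.gripper_to(0,effort=eff); print("grip",round(monitor.read_grip_width(),3),round(monitor.read_gripper_force(),1))
    r.line_to([*c,ZS+tz],feed=.2); print("lifted",round(monitor.read_grip_width(),3),round(monitor.read_gripper_force(),1),monitor.read_time())
def place(c,yaw,zbot,tz,release=True):
    q=down(yaw-np.pi/2)
    r.movep([*c,ZS+tz],q); r.line_to([*c,zbot+tz+.03],feed=.15); 
    hit=r.line_to([*c,zbot+tz+.001],feed=.04,until_force=12)
    print("down",hit,np.round(monitor.read_eef_pos(),4),np.round(monitor.read_ft_force(),1))
    if release:
        claw.gripper_to(1.0); r.line_to([*c,max(ZS,zbot+tz+.1)],feed=.2); print("t",monitor.read_time())
E
python3 - <<'E'
from h import *
P=np.load("P.npy"); m=(P[...,2]>.25)&(P[...,0]<.7)&(P[...,1]<.6); m[300:]=False
if m.any(): print("high",np.percentile(P[m],[0,50,100],axis=0).round(3).tolist())
pick([.4204,.0933],-.117,.014)
place(C+.022*AX,CY,.008,.014)
p,d=grab_frame("top"); cv2.imwrite("pics/a1.png",p[...,::-1]); P=cloud("top",d)
t=nets.trace("top","large_box_center")[0]; print(t["score"],t["rect"],rect(P,t["mask"],.058,.07))
E
```

```text
high [[0.42, -0.037, 0.25], [0.472, 0.294, 0.482], [0.52, 0.5, 1.289]]
grip 0.769 42.8
lifted 0.765 45.0 6.7833
down True [ 0.5157 -0.3396  0.0226] [-1.7  1.5  8.6]
t 11.8667
0.94 [439.4, 218.1, 482.1, 279.6] (array([ 0.5146, -0.3394]), 110, 67, np.float64(0.272), 1019, np.float64(0.064))
```

Large box seated: top at 0.064, about 21 mm off the middle. Next is the block. The screen plane is around x≈0.47 and y>0.25, which clears the block grasp.

```bash
python3 - <<'E'
from h import *
pick([.4053,.2136],1.55-np.pi/2,.014)
place(C-.0588*AX,CY,.008,.014)
r.movep([.42,-.10,.2],down(-.238-np.pi/2))
p,d=grab_frame("top"); cv2.imwrite("pics/a2.png",p[...,::-1]); P=cloud("top",d)
for k in("large_box","block"):
    t=nets.trace("top",k+"_center")[0]; x=rect(P,t["mask"],.054,.075); print(t["score"],t["rect"],x,(x[0]-C)@AX,(x[0]-C)@[-AX[1],AX[0]])
cv2.imwrite("pics/a2c.png",cv2.resize(p[190:330,380:520,::-1],None,fx=4,fy=4))
E
```

```text
grip 0.697 41.8
lifted 0.7 43.1 17.0667
down True [ 0.4381 -0.3622  0.0225] [-0.8  1.5  8.5]
t 22.6583
0.75 [438.3, 221.8, 489.5, 280.1] (array([ 0.515 , -0.3407]), 110, 69, np.float64(0.281), 1831, np.float64(0.064)) 0.020780422266895745 -0.0005234982421207807
0.95 [458.4, 270.9, 498.5, 302.5] (array([ 0.4378, -0.3617]), 60, 40, np.float64(-1.294), 606, np.float64(0.0638)) -0.059212708734136435 0.0008689789216792948
```

View pics/a2c.png

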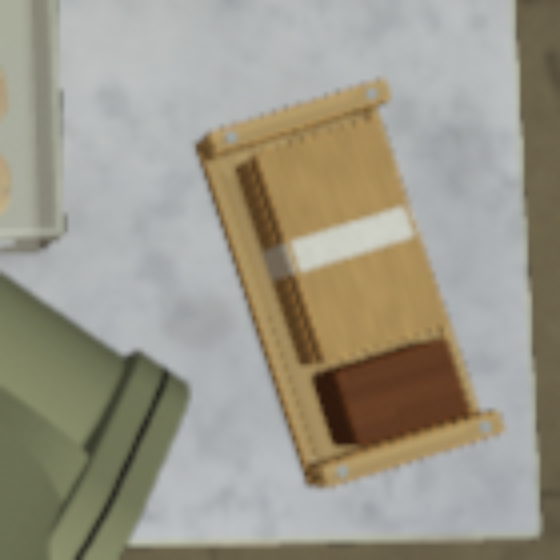

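The crop shows the large box flat against the far side (band at 345,240) and the block flat in the gap (400,390). Both tops are at 64 mm. Next the medium box, then the small one.

```bash
python3 - <<'E'
from h import *
pick([.4257,-.1303],-.238,.012)
place([.515,-.3402],.281,.064,.012)
r.movep([.42,0,.22],down(.32-np.pi/2))
p,d=grab_frame("top"); cv2.imwrite("pics/a3.png",p[...,::-1]); P=cloud("top",d)
t=nets.trace("top","medium_box_center")[0]; print(t["score"],t["rect"],rect(P,t["mask"],.104,.12))
cv2.imwrite("pics/a3c.png",cv2.resize(p[190:330,250:520,::-1],None,fx=2.9,fy=2.9))
E
```

```text
grip 0.655 41.5
lifted 0.648 42.8 27.2667
down True [ 0.5147 -0.34    0.0765] [-0.5  0.8  7.6]
t 31.0667
0.7 [450.1, 225.8, 494.3, 273.9] (array([ 0.5142, -0.3407]), 87, 58, np.float64(0.267), 1320, np.float64(0.112))
```

View pics/a3c.png

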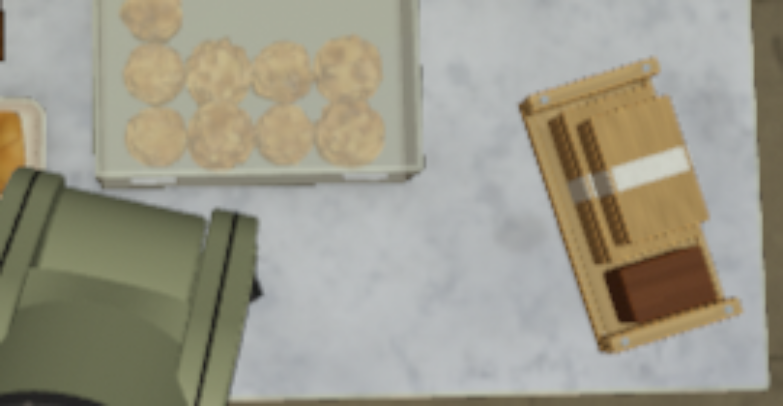

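The medium box sits centred and square on the large one (band at about 630,175), with its top at 112 mm. Now the small box.

```bash
python3 - <<'E'
from h import *
pick([.4224,-.0212],.32,.012)
place([.5145,-.3404],.276,.112,.012)
r.movep([.42,0,.3],down(-np.pi/2))
p,d=grab_frame("top"); cv2.imwrite("pics/a4.png",p[...,::-1]); P=cloud("top",d)
for k,a,b in(("small_box",.148,.165),("medium_box",.104,.12),("block",.056,.07),("ramekin",.038,.058),("shaker",.104,.124)):
    t=nets.trace("top",k+"_center"); print(k,[(x["score"],rect(P,x["mask"],a,b)) for x in t[:1]])
cv2.imwrite("pics/a4c.png",cv2.resize(p[130:330,380:520,::-1],None,fx=3,fy=3)); print(monitor.read_time())
E
```

```text
Traceback (most recent call last):
  File "h.py", line 22, in pick
    r.movep([*c,ZS-.06],q); r.line_to([*c,tz],feed=.12)
                            ~~~~~~~~~^^^^^^^^^^^^^^^^^^
workcell.Unreachable: the arm cannot follow that straight line within its joint ranges
```

```bash
python3 - <<'E'
from h import *
print(np.round(monitor.read_joint_pos(),2),np.round(monitor.read_eef_pos(),3))
for y in(.32,.32+np.pi):
  for z in(.2,.15,.1,.05,.03,.02,.012):
    q=planner.inverse_kinematics([.4224,-.0212,z],down(y-np.pi/2)); print(round(y,2),z,None if q is None else np.round(q,2))
E
```

```text
[-0.15  0.66  0.22  2.12 -0.35  0.4  -0.91] [ 0.422 -0.021  0.15 ]
0.32 0.2 [-0.2   0.57  0.3   2.05 -0.3   0.56 -0.94]
0.32 0.15 [-0.15  0.66  0.22  2.12 -0.35  0.39 -0.91]
0.32 0.1 [-0.1   0.76  0.13  2.16 -0.4   0.24 -0.87]
0.32 0.05 [-0.05  0.87  0.05  2.19 -0.44  0.09 -0.83]
0.32 0.03 [-0.03  0.92  0.02  2.2  -0.46  0.03 -0.82]
0.32 0.02 [-0.03  0.94  0.    2.2  -0.47  0.   -0.81]
0.32 0.012 [ 0.53  1.22 -1.13  2.18  1.51  1.02 -2.8 ]
3.46 0.2 [ 0.65  0.86 -1.35  2.03  0.97  1.12  0.74]
3.46 0.15 [-0.15  0.66  0.22  2.12 -0.35  0.39 -0.91]
3.46 0.1 [ 0.46  0.9  -0.91  2.15  1.17  0.74  0.62]
3.46 0.05 [ 0.24  0.9  -0.47  2.18  1.28  0.38  0.56]
3.46 0.03 [ 0.11  0.92 -0.25  2.19  1.37  0.2   0.49]
3.46 0.02 [ 0.59  1.32 -1.35  2.18  1.49  1.25  0.34]
3.46 0.012 [ 0.59  1.34 -1.35  2.18  1.51  1.26  0.34]
```

Joint 6 reaches its stop at this short reach. I'll grip 12 mm outward along the box's long axis and place with the same offset.

```bash
python3 - <<'E'
from h import *
u=lambda a:np.array([np.cos(a),np.sin(a)])
off=.012; tz=.014
g=np.array([.4224,-.0212])+off*u(.32)
q=planner.inverse_kinematics([*g,tz],down(.32-np.pi/2)); print(np.round(q,2))
pick(g,.32,tz)
place(np.array([.5145,-.3404])+off*u(.276),.276,.112,tz)
r.movep([.44,0,.3],down(-np.pi/2))
p,d=grab_frame("top"); cv2.imwrite("pics/a4.png",p[...,::-1]); P=cloud("top",d)
cv2.imwrite("pics/a4c.png",cv2.resize(p[130:330,380:520,::-1],None,fx=3,fy=3)); print(monitor.read_time())
for k,a,b in(("small_box",.148,.165),("medium_box",.104,.12),("block",.056,.07),("ramekin",.038,.058),("shaker",.104,.124)):
    t=nets.trace("top",k+"_center"); print(k,[(x["score"],rect(P,x["mask"],a,b)) for x in t[:1] if (x["mask"]&(P[...,2]>a)&(P[...,2]<b)).sum()>5])
E
```

```text
[-0.04  0.96  0.01  2.16 -0.47  0.03 -0.81]
grip 0.531 40.4
lifted 0.531 41.0 36.4917
down False [ 0.526  -0.3372  0.127 ] [0.6 0.2 0.1]
t 40.35
41.7333
small_box [(0.76, (array([ 0.5145, -0.3408]), 65, 48, np.float64(0.267), 878, np.float64(0.1558)))]
medium_box [(0.84, (array([ 0.5135, -0.3402]), 87, 57, np.float64(0.292), 413, np.float64(0.1118)))]
block [(0.69, (array([ 0.4389, -0.3614]), 60, 38, np.float64(-1.279), 552, np.float64(0.0637)))]
ramekin [(0.83, (array([ 0.6922, -0.253 ]), 80, 80, np.float64(1.18), 234, np.float64(0.0459)))]
shaker [(0.88, (array([ 0.7037, -0.3753]), 63, 59, np.float64(1.504), 711, np.float64(0.1109)))]
```

View pics/a4c.png

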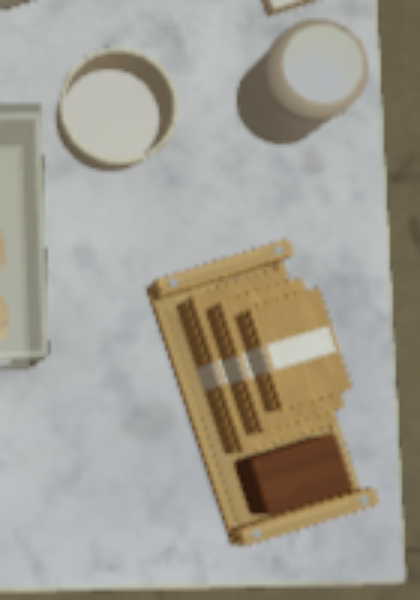

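The picture shows the three boxes stacked square (small box band at 300,345), the block at (297,475), and the ramekin and shaker where they were. I'll hand it in.

```bash
python3 -c "
from h import *
print(workorder.finish_job())"
```

```text
the job is handed in; nothing more can be done
None
```

The tower is packed and handed in at about 42 s: large box and block flat in the carrier, medium and small boxes each centred within about 2 mm by camera, ramekin and shaker not displaced; the hand-in returned no verdict.

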